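# Load a filter capsule into the spring-loaded test holder

### The job

Load the filter capsule that has a collar half-way up between its body and its neck (not the straight one without a collar, nor the low one with the wide disc foot) into the square spring-loaded holder, neck upwards. Push it down against the spring until the four catches snap over its collar, then let go so that it stays latched.

Things in the scene. Friction and masses are not known exactly. Their poses are not given: they have to be found in the camera images.
- capsule_center (a point): Middle (on the axis, 52 mm above the foot) of the capsule to load: plastic, round, upright, 80 g, 104 mm tall, z up. From the foot: white body 32 mm dia to 40 mm; collar 46 mm dia, 40 to 48 mm (cone under it); grey neck 24 mm dia, 48 to 104 mm, to grip. Others near it have the same neck: a straight one with no collar, a low one on a 72 mm disc.
- holder_mouth (a point): Centre of the open top of the fixed holder, at rim height, 110 mm above the table; z up, x and y square to its walls. Grey square head 104 mm wide on a column with a black 130 mm base; bore 62 mm square. Inside, a capsule first rests on a sprung plate 36 mm below the rim (neck top then 68 mm above it). Push while gripping the neck: pushed loose, it may lean.
- catch_level (a point): On the holder's axis, 22 mm below the rim: level of the undersides of four black sprung catches, one mid-wall each, 24 mm wide, 38 mm between opposite tips, sloping up to the rim. A collar pushed down forces them out (1 to 4 N each); they snap over it once its top is below this: neck top 34 mm above the rim. Push to 28 mm to be sure; it bottoms at 24 mm.
- follower (a joint): Travel of the sprung follower plate, m: 0 at its upper stop, grows as it is pushed down, 0.044 at the bottom. Spring 3 N at 0, rising 0.2 N per mm to 12 N; with the catches the whole push stays under 25 N. About 0.034 with the capsule latched and released.
Mind the look-alikes: they are no part of the job. What is shaped like the part that bears capsule_center but orange or pink is not meant.

How it is judged:
At the end, for the whole second after the job is handed in: The collared capsule stays latched in the holder with nothing holding it: the follower pressed down more than 30 mm, the capsule's centre more than 12 mm below the rim and within 15 mm of the bore's axis, neck up, within 20 degrees of upright, at rest (value of joint follower above 0.03 m and horizontal distance between capsule_center and holder_mouth below 0.015 m and z of capsule_center in the frame of holder_mouth below -0.012 m and angle between capsule_center's own z axis and vertical below 0.35 rad and velocity of joint follower between -0.01 and 0.01 m/s); the robot touches nothing.
It also fails if it takes over 42 s, if anything falls off the work surface, if the arm or the gripper's body presses on something with over 40 N, if the wrist force passes 120 N, or if a joint passes its speed limit or range.

### The arm

A 7-joint arm with a two-finger parallel gripper is mounted at the origin on the work surface. World frame = base frame: x ahead of the robot, y to its left, z up, the work surface at z = 0. Lengths are in m, angles in rad, forces in N, time in s.
With the tool pointing down it reaches from about 0.35 to 0.9 m from the base axis. Payload 8.1 kg.
Tool frame: the origin (TCP) lies at the very end of the fingers, on their centre line; the grasp point (between the pads) lies 19 mm behind it; z points along the fingers, y is the line along which they close (so a half turn about z gives the same grasp; the last joint's range is limited). The gripper opens to 92 mm and grips with 3 to 60 N. Pads are 19 mm wide; open, the fingers measure 130 mm over their backs; the gripper's body (75 mm by 190 mm) begins 47 mm behind the grasp point.
Start: joints at [1.097, 0.434, 0.025, 1.573, -0.012, 1.134, -0.075], TCP at [0.226, -0.583, 0.227] pointing down, gripper open.
Joint ranges: [-2.62, 2.62], [-0.44, 2.09], [-1.27, 1.32], [0.08, 2.57], [-1.32, 4.46], [0.12, 2], [-2.74, 2.74]. Speed limits (rad/s): [2.22, 2.22, 3.01, 3.01, 3.14, 3.14, 3.14].

### API

Orientations are given as a rotation vector (axis times angle).
In Python, from cell import arm gives the robot as it stands.
- The arm moves only by the tool jog_arm, never from a script. Its argument "rows" is a list of rows, each a list of 3 entries, a list of its own where there are three numbers: the shift along the world's x, y, z in cm, then the turn, a rotation vector about the world's x, y, z in degrees, then the opening, from 0 (shut) to 1 (fully open). A call has 1 to 8 rows; each row is the pose to reach, as a shift and turn from the pose commanded when the call began; what a row does not reach only later rows make up. A row lasts 1/8 s, in which the tool goes at most 62.5 mm and 10.7 degrees, less where a joint would pass 70% of its speed; a pose out of reach is approached as far as the arm can. A call with a gripper value outside its range is refused whole. The fingers move at their own pace and stop on an object; "newtons" is the grip in N (left out, the last holds). Time passes only in rows, so rows that repeat a pose let the fingers close. It gives the time, the measured TCP pose, the force, the opening and the grip force at its end, in the units of the state.
- arm.observe(): the state, without advancing time (a new reading comes with each control period).
- arm.get_image(name): name is "scene" or "side" or "wrist"; returns a dict with "img" (400x640x3 uint8, red, green, blue), "depth" (400x640 float32, m along the optical axis (not along the pixel's ray), 0 where there is no reading), "fx", "fy", "cx", "cy" (pixels), "rvec" (rotation vector, rad) and "tvec" (3), from world to camera coordinates, as OpenCV has them; the wrist camera has in their place "mount" (4x4, takes a point from camera to tool coordinates, whose origin is the TCP and whose axes are the flange's). Camera axes: x right, y down, z forward; pixel columns grow to the right and rows downward; lengths in m; the calibration is good to about 2 mm. A picture is of the moment at which its call begins: read the wrist's pose just before it.
- arm.sign_off(): hands the job in; it is judged then, once.
The state is a dict: "clock": time; "joints": joint angles; "dq": joint speeds; "joint_efforts": joint torques, N m; "position": TCP position; "ee_rot": TCP orientation; "force": force on the tool from outside, world axes, zero at the start; "ft_torque": the same for the moment, N m; "width": opening from 0.0 (shut) to 1.0 (fully open); "gripper_force": force on a finger pad.
Only numpy, scipy, OpenCV 4.12 (cv2) and the standard library are available. Lean on these libraries where they do the work, as an engineer would, in place of code of your own. Each camera call takes 0.05 s, during which the arm holds its last target. There are 200 camera calls.

## Working session

There is one attempt and no reset: what is moved stays moved. The work goes in short steps, Python scripts to look and compute and a tool call to move; the robot and the scene stay as the last step left them, time stands still between calls to the robot, and variables do not carry over. Pictures are saved under pics/ and viewed, at most 10 in all, crops included, and the job is handed in when it is done.

Besides the shell and the picture viewer there is one more tool, called after "Emit:" by a JSON object that holds its "api" and its "payload". jog_arm: Moves the arm, as the interface text tells. Its arguments: {"type":"object","properties":{"rows":{"type":"array","items":{"type":"array"}},"newtons":{"type":"number"}},"required":["rows"]}

```bash
mkdir -p pics; ls
python3 - <<'E'
from cell import arm
import cv2,numpy as np
o=arm.observe();print(o)
ims=[]
for n in("scene","side"):
    d=arm.get_image(n);np.savez(f"{n}0.npz",**d)
    cv2.imwrite(f"pics/{n}0.png",d["img"][:,:,::-1])
    print(n,d["fx"],d["cx"],d["cy"],d["rvec"],d["tvec"])
E
```

```text
pics
{'clock': 0.0, 'joints': array([ 1.09739925,  0.43521552,  0.02495442,  1.57409502, -0.01158983,
        1.13402182, -0.07507886]), 'dq': array([-1.29668084e-03,  1.64186611e-03, -1.37170448e-03, -4.15163485e-04,
       -3.25308998e-05,  2.83916397e-04,  1.77196414e-04]), 'joint_efforts': array([-1.14885705e-03, -6.67854023e+01,  9.84399877e-01, -3.14460611e+01,
       -6.06582407e-02,  4.31160873e-02,  1.23267605e-04]), 'position': array([ 0.22623822, -0.58205744,  0.22595022]), 'ee_rot': array([-3.08625472e+00, -5.78790449e-01,  6.84407611e-04]), 'force': array([-0.32516372,  0.18592209, -0.85823258]), 'ft_torque': array([0.02373612, 0.00104736, 0.01212951]), 'gripper_force': 0.0, 'width': 1.0014141401874939}
scene 491.7700331428667 322.1097944822283 200.51241396641072 [ 2.33033472  1.14839363 -0.34345238] [-0.26753952 -0.32266689  1.35795384]
side 472.9840740336651 317.3121946132827 201.50636169837145 [ 2.11773697 -0.08878628  0.0292732 ] [-0.51712198  0.07732443  0.97593384]
```

View pics/scene0.png

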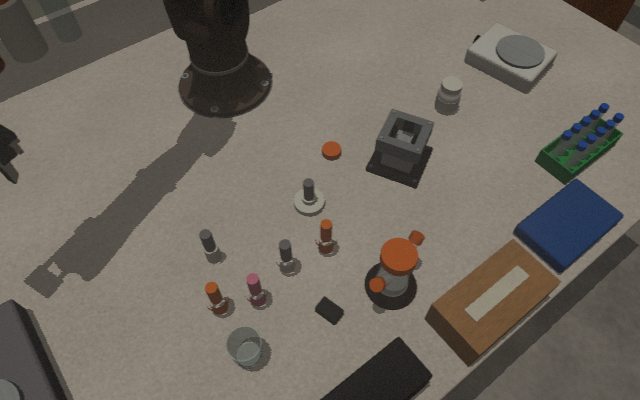

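View pics/side0.png

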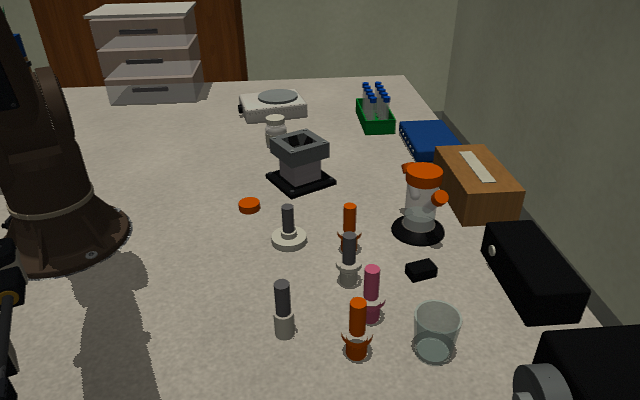

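Candidates, scene pixel / side pixel:
- Straight one: (208,240) / (282,310).
- Grey neck with collar: (286,252) / (348,260).
- Disc foot: (308,190) / (288,225).
- Orange or pink, not meant: scene (326,236), (215,297), (255,288).

I choose (286,252) / (348,260), and check it in a close crop together with the holder.

```bash
cat > h.py <<'E'
import numpy as np,cv2
def load(n): return dict(np.load(n))
def P(d):
    K=np.array([[d["fx"],0,d["cx"]],[0,d["fy"],d["cy"]],[0,0,1.]])
    R=cv2.Rodrigues(d["rvec"])[0]; return K,R,np.asarray(d["tvec"]).reshape(3)
def plane(d,uv,z):
    K,R,t=P(d); o=-R.T@t; r=R.T@np.linalg.inv(K)@[uv[0],uv[1],1]
    return o+r*(z-o[2])/r[2]
def tri(d1,p1,d2,p2):
    M=[np.c_[R,t] for K,R,t in(P(d1),P(d2))]
    M=[P(d)[0]@m for d,m in zip((d1,d2),M)]
    X=cv2.triangulatePoints(M[0],M[1],np.float64(p1).reshape(2,1),np.float64(p2).reshape(2,1))
    return (X[:3]/X[3]).ravel()
E
python3 - <<'E'
from h import *
a,b=load("scene0.npz"),load("side0.npz")
A=a["img"];B=b["img"]
def c(I,x,y,w,h):return cv2.resize(I[y:y+h,x:x+w],(400,300),interpolation=cv2.INTER_CUBIC)
o=np.vstack([np.hstack([c(A,256,228,60,45),c(B,318,223,80,60)]),np.hstack([c(A,350,95,100,75+20),c(B,250,115,100,75)])])
cv2.imwrite("pics/crop.png",o[:,:,::-1])
print(A[250,278:296].tolist());print(B[250,338:360].tolist())
E
```

```text
[[135, 128, 117], [113, 107, 98], [52, 48, 44], [55, 55, 49], [55, 51, 48], [55, 50, 50], [53, 51, 50], [51, 51, 47], [52, 51, 46], [54, 50, 47], [55, 53, 49], [55, 51, 47], [54, 48, 48], [99, 93, 87], [139, 132, 119], [142, 133, 120], [145, 137, 124], [147, 138, 127]]
[[156, 148, 133], [84, 81, 74], [89, 83, 74], [76, 53, 33], [49, 30, 16], [36, 35, 36], [39, 37, 38], [39, 38, 37], [41, 40, 38], [42, 40, 39], [42, 42, 40], [39, 40, 38], [39, 37, 37], [41, 40, 39], [39, 39, 37], [37, 37, 35], [34, 33, 33], [36, 28, 24], [64, 40, 25], [88, 86, 77], [89, 84, 76], [87, 83, 75]]
```

View pics/crop.png

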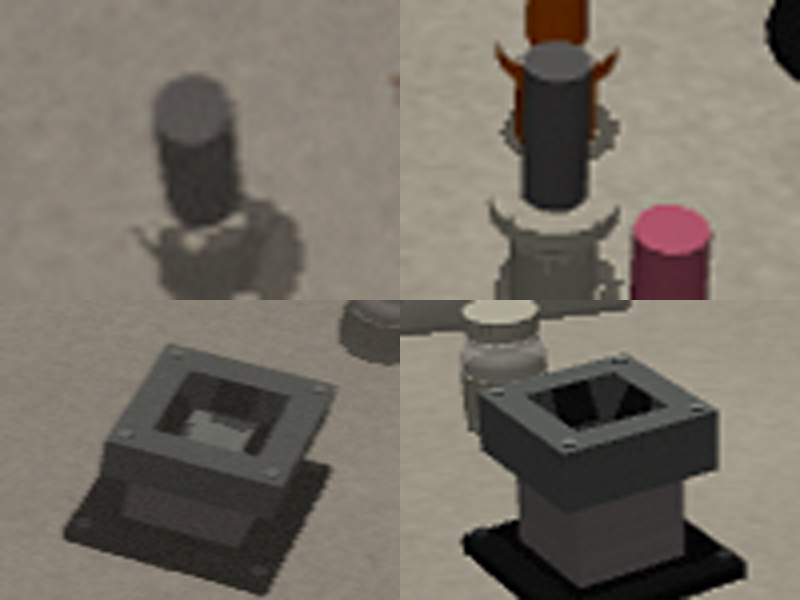

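The crop confirms it: at scene (285,244) / side (349,235) there is a grey neck, with a flared collar and white body below. The bottom crops show the holder's rim corners and its two bore edges clearly. Next I triangulate.

Run:
```python
from h import *
a,b=load("scene0.npz"),load("side0.npz")
t=tri(a,(256+192*.15,228+110*.15),b,(318+157*.2,223+62*.2));print("necktop",t)
S=lambda p:(350+p[0]*.25,95+(p[1]-300)*95/300)
D=lambda p:(250+(p[0]-400)*.25,115+(p[1]-300)*.25)
sc=[plane(a,S(p),.11) for p in[(170,345),(335,387),(278,487),(105,445)]]
sd=[plane(b,D(p),.11) for p in[(622,355),(720,408),(568,455),(480,395)]]
print(np.round(sc,4),np.round(sd,4),np.mean(sc,0),np.mean(sd,0))
print("centre tri",tri(a,S(np.mean([(170,345),(335,387),(278,487),(105,445)],0)),b,D(np.mean([(622,355),(720,408),(568,455),(480,395)],0))))
for q in(sc,sd):
    for i in range(4):
        v=q[(i+1)%4]-q[i];print(np.hypot(*v[:2]).round(4),np.degrees(np.arctan2(v[1],v[0])).round(1))
# neighbours (top plane 104)
for n,p in dict(straight=(208,234),disc=(308,183),orange=(326,224),pink=(254,280),or2=(213,288)).items():print(n,plane(a,p,.1).round(3))
from cell import arm
o=arm.observe();R=cv2.Rodrigues(o["ee_rot"])[0];print(R.round(3))
d=arm.get_image("wrist");print(d["mount"],d["fx"])
```

```text
necktop [ 0.56026394 -0.18559872  0.10266108]
[[0.4238 0.2202 0.11  ]
 [0.5128 0.2675 0.11  ]
 [0.5604 0.1767 0.11  ]
 [0.4738 0.1263 0.11  ]] [[0.5109 0.2646 0.11  ]
 [0.5635 0.1792 0.11  ]
 [0.4733 0.1255 0.11  ]
 [0.4236 0.2131 0.11  ]] [0.49271575 0.1976467  0.11      ] [0.49284913 0.19559527 0.11      ]
centre tri [0.49272085 0.19812948 0.10805828]
0.1007 28.0
0.1025 -62.3
0.1003 -149.8
0.1064 118.0
0.1003 -58.4
0.105 -149.3
0.1007 119.6
0.1014 30.5
straight [ 0.446 -0.293  0.1  ]
disc [ 0.468 -0.06   0.1  ]
orange [ 0.571 -0.092  0.1  ]
pink [ 0.586 -0.275  0.1  ]
or2 [ 0.552 -0.344  0.1  ]
[[ 0.932  0.362 -0.001]
 [ 0.362 -0.932  0.001]
 [-0.    -0.001 -1.   ]]
[[ 4.63780870e-04 -9.67576491e-01 -2.52577749e-01  6.57871944e-02]
 [ 9.99999884e-01  4.16461876e-04  2.40805438e-04  1.56504348e-03]
 [-1.27808677e-04 -2.52577832e-01  9.67576572e-01 -1.58424202e-01]
 [ 0.00000000e+00  0.00000000e+00  0.00000000e+00  1.00000000e+00]] 287.858360482713
```

Emit:
{"api": "jog_arm", "payload": {"rows": [[[4,4.7,0],[0,0,6.5],1],[[8,9.4,0],[0,0,13],1],[[12,14.1,0],[0,0,19.5],1],[[16,18.8,0],[0,0,26],1],[[20,23.5,0],[0,0,32],1],[[24,28.2,-0.5],[0,0,38],1],[[28.5,33,-1],[0,0,44],1],[[32,38,-1.5],[0,0,50],1]], "newtons": 50}}

```text
clock: 1.15
position: [0.5464, -0.2031, 0.2117]
ee_rot: [2.551, 1.833, 0.0]
force: [0.5, -0.0, -0.4]
width: 1.0
gripper_force: 0.0
```

Emit:
{"api": "jog_arm", "payload": {"rows": [[[1.4,1.6,-1],[0,0,0],1],[[1.4,1.6,-1],[0,0,0],1],[[1.4,1.6,-1],[0,0,0],1]]}}

```text
clock: 1.52
position: [0.5585, -0.1897, 0.2019]
ee_rot: [2.555, 1.828, -0.002]
force: [-0.3, 0.2, 0.4]
width: 1.001
gripper_force: 0.0
```

```bash
cat >> h.py <<'E'
def wrist(arm):
    o=arm.observe(); d=arm.get_image("wrist")
    T=np.eye(4);T[:3,:3]=cv2.Rodrigues(o["ee_rot"])[0];T[:3,3]=o["position"]
    C=np.linalg.inv(T@d["mount"]); d.pop("mount")
    d["rvec"]=cv2.Rodrigues(C[:3,:3])[0].ravel();d["tvec"]=C[:3,3];d["tcp"]=o["position"];return d
E
python3 - <<'E'
from h import *
from cell import arm
d=wrist(arm);np.savez("w1.npz",**d);print(d["tcp"],arm.observe()["clock"])
cv2.imwrite("pics/w1.png",d["img"][:,:,::-1])
K,R,t=P(d)
p=K@(R@np.array([.560,-.1856,.104])+t);print(p[:2]/p[2])
E
```

```text
[ 0.55845322 -0.18971511  0.20191148] 1.575
[322.00298631 192.02062681]
```

View pics/w1.png

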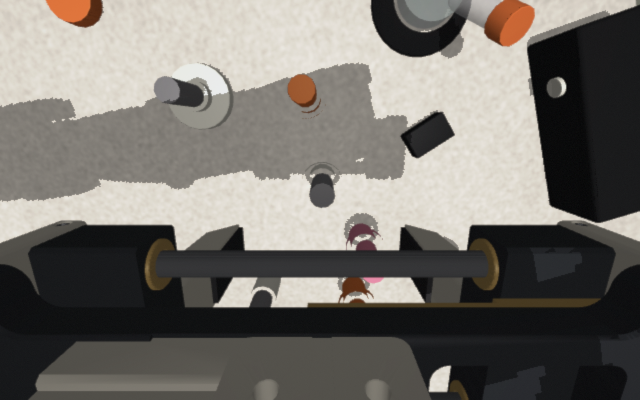

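The wrist view shows the target neck top at (321,194), against a predicted (322,192), with the fingers straddling it and neighbours clear. I descend and grip.

Emit:
{"api": "jog_arm", "payload": {"rows": [[[0.15,0.3,-3],[0,0,0],1],[[0.15,0.3,-6],[0,0,0],1],[[0.15,0.3,-9],[0,0,0],1],[[0.15,0.3,-11],[0,0,0],1],[[0.15,0.3,-12],[0,0,0],1],[[0.15,0.3,-12],[0,0,0],1]]}}

```text
clock: 2.33
position: [0.5602, -0.1862, 0.0819]
ee_rot: [-2.555, -1.828, 0.001]
force: [0.7, -0.3, 0.1]
width: 0.996
gripper_force: 0.0
```

Emit:
{"api": "jog_arm", "payload": {"rows": [[[0,0,0],[0,0,0],0],[[0,0,0],[0,0,0],0],[[0,0,0],[0,0,0],0],[[0,0,0],[0,0,0],0],[[0,0,0],[0,0,0],0],[[0,0,0],[0,0,0],0],[[0,0,0],[0,0,0],0],[[0,0,0],[0,0,0],0]], "newtons": 55}}

```text
clock: 3.32
position: [0.5606, -0.1853, 0.0819]
ee_rot: [-2.554, -1.83, 0.0]
force: [-0.5, -0.8, -0.7]
width: 0.248
gripper_force: 55.0
```

Emit:
{"api": "jog_arm", "payload": {"rows": [[[0,0,4],[0,0,0],0],[[0,0,9],[0,0,0],0],[[0,0,13],[0,0,0],0],[[0,0,15],[0,0,0],0],[[-0.5,3,15],[0,0,0],0],[[-1.5,8,15],[0,0,0],0],[[-2.5,13,15],[0,0,0],0],[[-3.5,18,15],[0,0,0],0]]}}

```text
clock: 4.32
position: [0.5251, -0.0039, 0.2319]
ee_rot: [2.554, 1.829, 0.0]
force: [1.5, -0.6, -0.4]
width: 0.249
gripper_force: 55.0
```

Emit:
{"api": "jog_arm", "payload": {"rows": [[[-1,5,0],[0,0,0],0],[[-2,10,0],[0,0,0],0],[[-2.7,15,0],[0,0,0],0],[[-3.1,18.5,0],[0,0,0],0],[[-3.3,20.2,0],[0,0,0],0],[[-3.3,20.2,0],[0,0,0],0],[[-3.3,20.2,0],[0,0,0],0]]}}

```text
clock: 5.2
position: [0.4932, 0.1947, 0.2317]
ee_rot: [2.555, 1.826, -0.001]
force: [0.6, -0.6, -1.0]
width: 0.248
gripper_force: 55.0
```

Run:
```python
from h import *
from cell import arm
w=wrist(arm);print(w["tcp"])
a=arm.get_image("scene");b=arm.get_image("side");np.savez("s2.npz",**a);np.savez("d2.npz",**b)
for n,d in(("a",a),("b",b)):
    K,R,t=P(d)
    for q in((.4928,.1968,.11),tuple(w["tcp"])):
        p=K@(R@np.array(q)+t);print(n,p[:2]/p[2])
c=lambda I,x,y,ww,h,s:cv2.resize(I[y:y+h,x:x+ww],s,interpolation=cv2.INTER_CUBIC)
o=np.vstack([np.hstack([c(a["img"],340,20,120,180,(400,600)),c(b["img"],240,40,120,180,(400,600))])])
cv2.imwrite("pics/c2.png",o[:,:,::-1])
```

```text
[0.49320468 0.19472986 0.2316947 ]
a [405.22264072 131.49253386]
a [412.97290275  92.73143573]
b [299.37384774 140.25779994]
b [297.70240473  90.10824649]
```

View pics/c2.png

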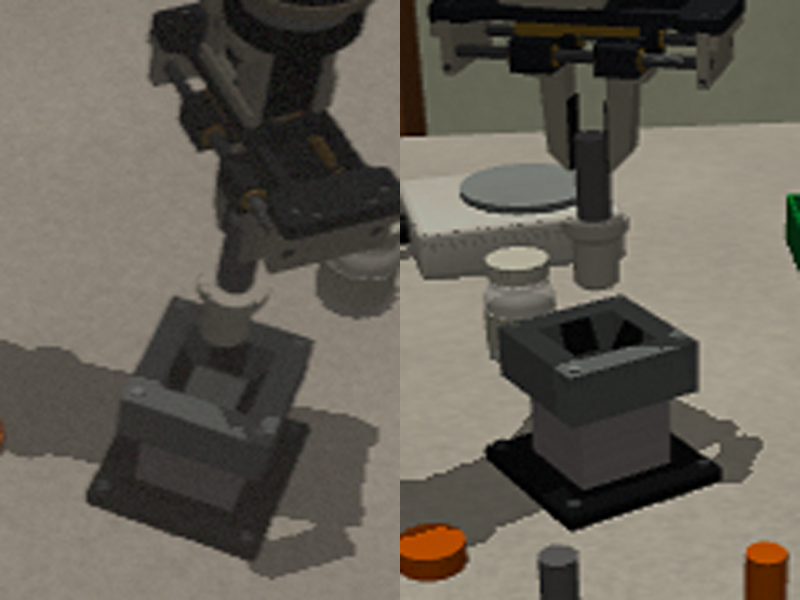

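Held upright above the bore. Collar centre is at scene ≈(410,106) / side ≈(299,107). I check its offset from the mouth in the same two views.

Run:
```python
from h import *
a,b=load("s2.npz"),load("d2.npz")
S=lambda x,y:(340+x*.3,20+y*.3)
D=lambda x,y:(240+(x-400)*.3,40+y*.3)
print(tri(a,S(233.5,290),b,D(597,228)))
print(tri(a,S(226,336),b,D(597,281)))
```

```text
[0.49415218 0.19441325 0.1899609 ]
[0.49445605 0.19493993 0.14983518]
```

Emit:
{"api": "jog_arm", "payload": {"rows": [[[-0.15,0.2,-1],[0,0,0],0],[[-0.15,0.2,-2.5],[0,0,0],0],[[-0.15,0.2,-4],[0,0,0],0],[[-0.15,0.2,-5.5],[0,0,0],0],[[-0.15,0.2,-6.5],[0,0,0],0],[[-0.15,0.2,-7.2],[0,0,0],0],[[-0.15,0.2,-7.2],[0,0,0],0]]}}

```text
clock: 6.22
position: [0.491, 0.1986, 0.1595]
ee_rot: [-2.554, -1.83, 0.001]
force: [-0.3, 0.8, -0.0]
width: 0.246
gripper_force: 55.0
```

Emit:
{"api": "jog_arm", "payload": {"rows": [[[0,0,-0.6],[0,0,0],0],[[0,0,-1.2],[0,0,0],0],[[0,0,-1.8],[0,0,0],0],[[0,0,-1.8],[0,0,0],0]], "newtons": 60}}

```text
clock: 6.72
position: [0.4916, 0.1989, 0.1419]
ee_rot: [2.554, 1.83, 0.001]
force: [1.5, 0.3, 5.1]
width: 0.247
gripper_force: 60.0
```

Emit:
{"api": "jog_arm", "payload": {"rows": [[[0,-0.1,-0.5],[0,0,0],0],[[0,-0.1,-1],[0,0,0],0],[[0,-0.1,-1.4],[0,0,0],0],[[0,-0.1,-1.8],[0,0,0],0]]}}

```text
clock: 7.22
position: [0.4919, 0.1988, 0.125]
ee_rot: [-2.553, -1.83, -0.004]
force: [-1.2, 1.6, 12.0]
width: 0.247
gripper_force: 60.0
```

Emit:
{"api": "jog_arm", "payload": {"rows": [[[0,0,-0.3],[0,0,0],0],[[0,0,-0.6],[0,0,0],0],[[0,0,-0.8],[0,0,0],0],[[0,0,-0.8],[0,0,0],0],[[0,0,-0.8],[0,0,0],0]]}}

```text
clock: 7.85
position: [0.4918, 0.1987, 0.1169]
ee_rot: [-2.553, -1.83, -0.004]
force: [-0.4, 0.6, 9.5]
width: 0.249
gripper_force: 60.0
```

Run:
```python
from h import *
from cell import arm
a=arm.get_image("scene");b=arm.get_image("side")
c=lambda I,x,y,ww,h,s:cv2.resize(I[y:y+h,x:x+ww],s,interpolation=cv2.INTER_CUBIC)
o=np.hstack([c(a["img"],340,50,120,135,(400,450)),c(b["img"],240,70,120,135,(400,450))])
cv2.imwrite("pics/c3.png",o[:,:,::-1])
```

```text
(no output)
```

View pics/c3.png

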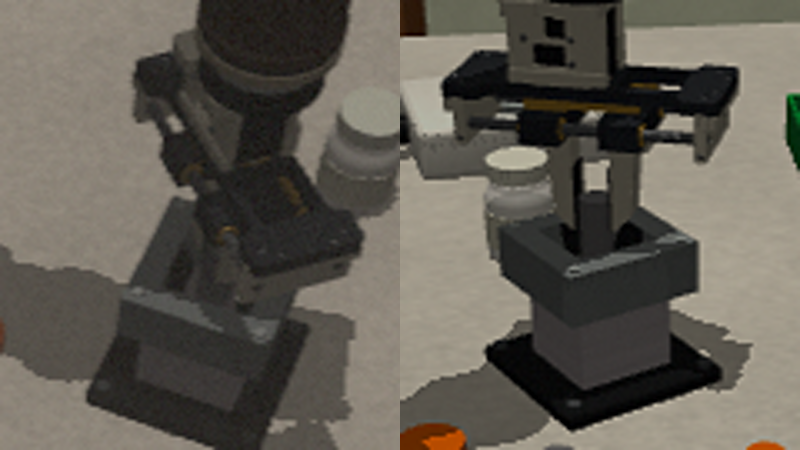

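The side view shows the neck low in the bore, with the fingertips just above the rim. The force fell from 12 to 9.5 N, consistent with the catches snapping over. I release slowly and rise.

Emit:
{"api": "jog_arm", "payload": {"rows": [[[0,0,0],[0,0,0],0.6],[[0,0,0],[0,0,0],0.6],[[0,0,0],[0,0,0],0.6],[[0,0,0],[0,0,0],0.6],[[0,0,1],[0,0,0],0.6],[[0,0,4],[0,0,0],0.6],[[0,0,9],[0,0,0],0.6],[[0,0,14],[0,0,0],0.6]]}}

```text
clock: 8.95
position: [0.4909, 0.1977, 0.258]
ee_rot: [-2.553, -1.83, -0.0]
force: [0.9, 1.0, 0.0]
width: 0.598
gripper_force: 0.0
```

Emit:
{"api": "jog_arm", "payload": {"rows": [[[0,-4,2],[0,0,0],0.6],[[0,-9,2],[0,0,0],0.6],[[0,-14,2],[0,0,0],0.6],[[0,-14,2],[0,0,0],0.6],[[0,-14,2],[0,0,0],0.6]]}}

```text
clock: 9.57
position: [0.4912, 0.0582, 0.2765]
ee_rot: [-2.554, -1.83, -0.001]
force: [-0.4, 0.9, -0.5]
width: 0.6
gripper_force: 0.0
```

Run:
```python
from h import *
from cell import arm
a=arm.get_image("scene");b=arm.get_image("side");np.savez("s4.npz",**a);np.savez("d4.npz",**b)
c=lambda I,x,y,ww,h,s:cv2.resize(I[y:y+h,x:x+ww],s,interpolation=cv2.INTER_CUBIC)
o=np.hstack([c(a["img"],360,80,80,90,(400,450)),c(b["img"],260,100,80,90,(400,450))])
cv2.imwrite("pics/c4.png",o[:,:,::-1])
```

```text
(no output)
```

View pics/c4.png

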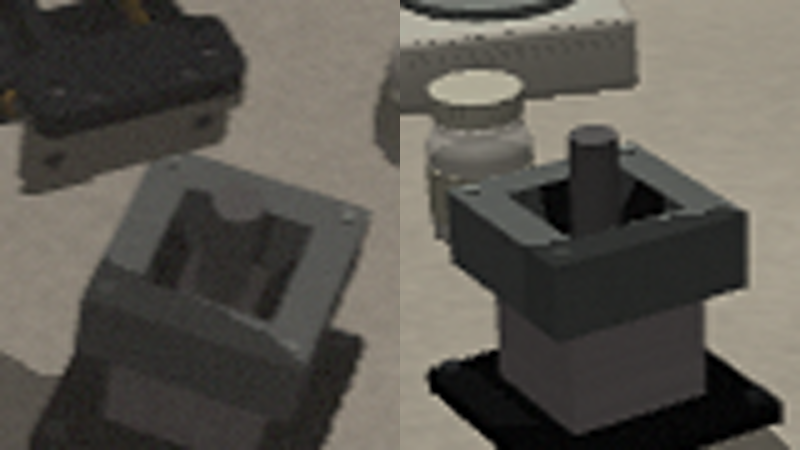

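Neck top is at scene crop ≈(240,200) and side crop (594,134). I triangulate its height; latched should read about 0.144.

Run:
```python
from h import *
a,b=load("s4.npz"),load("d4.npz")
print(tri(a,(360+240*.2,80+202*.2),b,(260+194*.2,100+134*.2)))
```

```text
[0.49214813 0.19957363 0.14331786]
```

```bash
python3 -c "
from cell import arm
print(arm.sign_off())"
```

```text
the job is handed in; nothing more can be done
None
```

The collared capsule is latched in the holder and released: its neck top measured 33 mm above the rim (34 mm or less means latched) and about 3 mm off the bore's axis. I handed the job in soon after 9.6 s on the robot's clock; no verdict was returned.

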